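# Turn the printed holder to the camera and take its picture

## Task

Photograph the white scoop-shaped holder: with the spring-centred lever on the jog box run the turntable round until the holder's low open front looks squarely into the lens, then let the lever spring back to its centre. Then press the camera's shutter button gently to its halfway stop, keep it there for a good second while the camera focuses, press it fully home and let go. Do not touch the turntable or the holder by hand, and leave the other things on the bench where they are.

Things in the scene. Friction and masses are not known exactly. Their poses are not given: they have to be found in the camera images.
- jog_box: Grey die-cast control box fixed on the bench, 98 x 120 x 42 mm (x, y, z); origin at the centre of its underside. One upright black lever rises from a rubber boot in its middle and swings only to the box's +y or -y side (the 120 mm direction). Held over to +y, it makes a motor turn the platter counter-clockwise seen from above (joint platter grows); held to -y, clockwise.
- jog_lever (a joint): Lever angle from upright, rad, positive to the box's +y, stops at +-0.60; springs to 0 in about 0.15 s when let go. Pivot 42 mm above the bench. Pushed 65 mm above the pivot it takes 6 N at 0.43 rad, 8 N at 0.6. Below 0.08 rad nothing turns; above, the platter runs the faster the farther the lever is over: 0.35 rad/s at 0.3, 0.55 at 0.43, 0.8 at 0.6. When it is let go the platter stops within 0.1 rad.
- lever_grip (a point): Point on the lever's axis 70 mm above its pivot (112 mm above the bench when upright), in the middle of the thick part of the handle, which is 19 to 23 mm in diameter here; the handle's round top is 20 mm above this point. Its z axis points along the lever.
- turntable: Fixed round white turntable housing, 196 mm in diameter, 30 mm high, with a curved white backdrop card (170 mm wide, 200 mm high) behind it on its +x side. Origin on the bench on the turning axis; its -x axis points to the camera.
- platter (a joint): Angle of the turntable's platter in rad, growing counter-clockwise seen from above; it starts near 0 and its stops are at -3.67 and +3.67. Turn the holder the shorter way round and no stop is met.
- platter_top (a point): Centre of the platter's top face (188 mm diameter dark rubber, white ticks round its edge), 44 mm above the bench.
- cup_holder: The white printed holder to be photographed, a round scoop 119 mm in diameter and 121 mm high, standing loose on the platter. Origin at the centre of its underside. Its low open front (rim 41 mm high) is on its own -x side, its tall raised back on +x. It faces the lens squarely when its x axis points the same way as the camera's x axis.
- camera: Camera with a black and silver body (128 mm wide, top 165 mm above the bench) on a short fixed post with a round foot of 120 mm diameter. Origin on the bench under the body; its +x axis is the way the lens looks (through the middle of the platter); +y is to the left seen from behind the camera.
- lens (a point): Centre of the front glass of the lens, 90 mm ahead of the camera's origin, 10 mm to its left and 120 mm above the bench; the lens barrel is 72 mm in diameter.
- shutter_top (a point): Middle of the top face of the shutter button: an upright steel button, 25 mm in diameter, on the camera's grip (front right corner seen from behind), 14 mm ahead and 46 mm to the right of the camera's origin. At rest its top is 176 mm above the bench, 9 mm above the collar round it. Pressed straight down it moves 4 mm to the halfway stop and 4 mm more to fully home.
- shutter_half (a joint): First stage of the shutter button, m: 0 at rest, 0.004 at the halfway stop. Soft: 1 N to start, 2.5 N at the halfway stop.
- shutter_full (a joint): Second stage of the shutter button, m: 0 until the halfway stop is overcome, 0.004 fully home, where it stops hard. It stays at 0 until the push exceeds 8.5 N and is fully home at 13 N, so a push of 4 to 7 N rests safely on the halfway stop. Both stages spring back when let go.
- nozzle_jar: Bystander: small jar with a black lid, 45 mm in diameter, 43 mm high; origin at the centre of its underside.
- gear_a: Bystander: flat orange printed gear, 41 mm in diameter, 14 mm high; origin at the centre of its underside.
- green_cutter: Bystander: slim green snap-off cutter lying flat, 17 x 158 x 12 mm, long axis along its y; origin at the centre of its underside.
- tool_bin: Bystander: white tapered bin full of pliers, 173 x 116 x 196 mm; origin at the centre of its underside.
Not all that is in view belongs to the job. Leave any turquoise look-alike of the cup_holder alone.

How it is judged:
On the way, in this order (a step that is already met when the one before it is completed fails the run):
1. the jog lever is held over to one side (more than 0.12 rad) for half a second ((value of joint jog_lever above 0.12 rad or value of joint jog_lever below -0.12 rad)), for 0.5 s.
2. the lever is back at its centre and the platter stands still with the holder's open front within 8 degrees of square to the lens (value of joint jog_lever between -0.06 and 0.06 rad and velocity of joint platter between -0.05 and 0.05 rad/s and angle between the x axis of cup_holder and the x axis of camera, either way round below 0.14 rad and x of lens in the frame of cup_holder below -0.05 m and horizontal distance between cup_holder and platter_top below 0.025 m and angle between cup_holder's own z axis and vertical below 0.06 rad), for 0.5 s.
3. the shutter button rests at its halfway stop, not beyond, for 0.7 s, the holder still facing the lens (value of joint shutter_half above 0.003 m and value of joint shutter_full below 0.001 m and value of joint jog_lever between -0.06 and 0.06 rad and angle between the x axis of cup_holder and the x axis of camera, either way round below 0.14 rad and x of lens in the frame of cup_holder below -0.05 m), for 0.7 s.
4. the shutter button is pressed fully home (value of joint shutter_full above 0.0032 m and value of joint jog_lever between -0.06 and 0.06 rad and angle between the x axis of cup_holder and the x axis of camera, either way round below 0.14 rad and x of lens in the frame of cup_holder below -0.05 m), for 0.1 s.
At the end, for the whole second after the job is handed in: The shutter button is up again (both stages within 1 mm of rest), the jog lever is at its centre (within 0.06 rad), the platter is still, and the holder stands upright on the platter, within 25 mm of its middle, its open front within 0.14 rad (8 degrees) of square to the lens (all of step 2 and value of joint each of shutter_half, shutter_full below 0.001 m and linear speed of cup_holder below 0.02 m/s); the robot touches nothing.
It fails at once if the picture is taken (button fully home) while the holder does not face the lens (value of joint shutter_full above 0.003 m and not (angle between the x axis of cup_holder and the x axis of camera, either way round below 0.14 rad and x of lens in the frame of cup_holder below -0.05 m)).
It fails at once if the robot touches the holder or the turntable (contact force between any of the fingers, the arm and cup_holder above 0.5 N or contact force between any of the fingers, the arm and turntable above 0.5 N).
It fails at once if the camera or its button is pushed with more than 25 N (contact force between any of the fingers, the arm and camera above 25 N).
It fails at once if the jog box or its lever is pushed with more than 25 N (contact force between any of the fingers, the arm and jog_box above 25 N).
It fails at once if a bystander (jar, gear, cutter, tool bin) is moved by more than 20 mm (distance of any of nozzle_jar, gear_a, green_cutter, tool_bin from where it was at the start of the episode above 0.02 m).
It also fails if it takes over 64 s, if anything falls off the work surface, if the arm or the gripper's body presses on something with over 40 N, if the wrist force passes 120 N, or if a joint passes its speed limit or range.

## Robot

A 6-joint arm with a two-finger parallel gripper is mounted at the origin on a cart in front of the work surface, level with it; the furniture and walls round the work are solid. World frame = base frame: x ahead of the robot, y to its left, z up, the work surface at z = 0. Lengths are in m, angles in rad, forces in N, time in s.
With the tool pointing down it reaches from about 0.35 to 0.775 m from the base axis. Payload 7.3 kg.
Tool frame: the origin (TCP) lies between the finger pads; the fingertips stand 17 mm ahead of it and the grasp point (between the pads) lies 2 mm behind it; z points along the fingers, y is the line along which they close (so a half turn about z gives the same grasp; the last joint's range is limited). The gripper opens to 92 mm and grips with 3 to 60 N. Pads are 19 mm wide; open, the fingers measure 130 mm over their backs; the gripper's body (75 mm by 190 mm) begins 47 mm behind the grasp point.
Start: joints at [1.031, 0.342, 1.524, -0, 1.275, -0.146], TCP at [0.201, 0.485, 0.244] pointing down, gripper open.
Joint ranges: [-2.53, 2.53], [-0.77, 2.02], [0.04, 2.7], [-1, 4.14], [0.28, 2.66], [-3.11, 3.11]. Speed limits (rad/s): [2.57, 2.57, 3.14, 3.14, 3.14, 3.14].

## Interface

Orientations are given as [roll, pitch, yaw] about the fixed x, y, z axes, in that order (R = Rz(yaw) Ry(pitch) Rx(roll)).
In Python, from cell import robot, optics gives the robot as it stands.
- The arm moves only by the tool play_rows, never from a script. Its argument "rows" is a list of rows, each a list of 7 numbers: the shift along the tool's x, y, z in cm, then the turn, a rotation vector about the tool's x, y, z in rad, then the opening, from 0 (shut) to 1 (fully open). In form: [[tx, ty, tz, wx, wy, wz, grip], ...]. A call has 1 to 20 rows; each row is the pose to reach, as a shift and turn from the pose commanded when the call began, along the tool's axes at that moment; what a row does not reach only later rows make up. A row lasts 1/10 s, in which the tool goes at most 50 mm and 8.59 degrees, less where a joint would pass 70% of its speed; a pose out of reach is approached as far as the arm can. A call with a gripper value outside its range is refused whole. The fingers move at their own pace and stop on an object; "squeeze" is the grip in N (left out, the last holds). Time passes only in rows, so rows that repeat a pose let the fingers close. It gives the time, the measured TCP pose, the force, the opening and the grip force at its end, in the units of the state.
- robot.observe(): the state, without advancing time (a new reading comes with each control period).
- optics.read_camera(name): name is "scene" or "side" or "wrist"; returns (picture, depth): 400x640x3 uint8, red, green, blue; 400x640 float32, m along the optical axis (not along the pixel's ray), 0 where there is no reading.
- optics.camera_model(name): a dict with "fx", "fy", "cx", "cy" (pixels), "dist" ([k1, k2, p1, p2, k3] as OpenCV has them; the pictures are not rectified), "origin" and "rotation" of the camera in the world; the wrist camera has in their place "tool_from_camera" (4x4, takes a point from camera to tool coordinates, whose origin is the TCP and whose axes are the flange's). Camera axes: x right, y up, looking along -z (the intrinsics and any distortion apply to the point x, -y, -z); pixel columns grow to the right and rows downward; lengths in m; the calibration is good to about 2 mm. A picture is of the moment at which its call begins: read the wrist's pose just before it. camera_model takes no time and is no camera call.
- robot.hand_in(): hands the job in; it is judged then, once.
The state is a dict: "time": time; "qpos": joint angles; "qvel": joint speeds; "joint_efforts": joint torques, N m; "tool_pos": TCP position; "tool_rot": TCP orientation; "contact_force": force on the tool from outside, world axes, zero at the start; "torque": the same for the moment, N m; "opening": finger opening in m; "grip_force": force on a finger pad.
Only numpy, scipy, OpenCV 4.12 (cv2) and the standard library are available. Lean on these libraries where they do the work, as an engineer would, in place of code of your own. Each camera call takes 0.05 s, during which the arm holds its last target. There are 200 camera calls.

## Working session

There is one attempt and no reset: what is moved stays moved. The work goes in short steps, Python scripts to look and compute and a tool call to move; the robot and the scene stay as the last step left them, time stands still between calls to the robot, and variables do not carry over. Pictures are saved under pics/ and viewed, at most 10 in all, crops included, and the job is handed in when it is done.

Besides the shell and the picture viewer there is one more tool, called after ">>>" as a command line: name --pt "numbers of a row" for each row, then --argument value for the rest. play_rows: Moves the arm, as the interface text tells. Its arguments: {"type":"object","properties":{"rows":{"type":"array"},"squeeze":{"type":"number"}},"required":["rows"]}

```bash
mkdir -p pics
cat > h.py <<'E'
import numpy as np,cv2
from cell import robot,optics
def snap(n):
    p,d=optics.read_camera(n); np.savez('/tmp/%s.npz'%n,p=p,d=d); cv2.imwrite('/tmp/%s.png'%n,p[:,:,::-1]); return p,d
def cloud(n,d):
    m=optics.camera_model(n); K=np.array([[m['fx'],0,m['cx']],[0,m['fy'],m['cy']],[0,0,1]])
    v,u=np.mgrid[0:400,0:640]; q=cv2.undistortPoints(np.stack([u,v],-1).reshape(-1,1,2).astype(np.float64),K,np.array(m['dist'])).reshape(400,640,2)
    P=np.stack([q[...,0]*d,-q[...,1]*d,-d],-1)
    if 'origin' in m: R=np.array(m['rotation']);o=np.array(m['origin'])
    else:
        from scipy.spatial.transform import Rotation as Ro
        s=robot.observe();T=np.array(m['tool_from_camera']);Rt=Ro.from_euler('xyz',s['tool_rot']).as_matrix()
        R=Rt@T[:3,:3];o=Rt@T[:3,3]+np.array(s['tool_pos'])
    W=P@R.T+o; W[d==0]=np.nan; return W
E
python3 - <<'E'
from h import *
print(robot.observe())
for n in('scene','side'):
    p,d=snap(n); print(optics.camera_model(n)); cv2.imwrite(f'pics/{n}.png',p[:,:,::-1])
E
```

```text
{'time': 0.0, 'qpos': array([ 1.03098480e+00,  3.42746454e-01,  1.52502551e+00,  2.05593680e-05,
        1.27540372e+00, -1.45998861e-01]), 'qvel': array([-0.0008982 , -0.00015323,  0.00054013, -0.0012735 ,  0.0010597 ,
        0.00196077]), 'joint_efforts': array([ 6.90835941e-05, -4.31248283e+01, -2.44219923e+01,  7.16757146e-02,
        5.59485052e-02, -1.42291224e-04]), 'tool_pos': array([0.20122186, 0.48448948, 0.24302967]), 'tool_rot': array([-3.14002932e+00, -2.49751505e-04,  2.74777380e+00]), 'contact_force': array([-1.21072266, -0.41054682, -0.5375925 ]), 'torque': array([ 0.02121251, -0.0509964 ,  0.01246823]), 'grip_force': 0.0, 'opening': 0.09193301539746956}
{'fx': 490.0496540175241, 'fy': 490.0496540175241, 'cx': 319.9734455717277, 'cy': 200.34309620690482, 'dist': array([-0.04905072,  0.        ,  0.        ,  0.        ,  0.        ]), 'origin': array([-0.11974484, -0.76382603,  1.25838855]), 'rotation': array([ 0.70957599,  0.00312488, -0.72601345])}
{'fx': 384.3342537669348, 'fy': 384.3342537669348, 'cx': 322.28314016138694, 'cy': 197.44253697751373, 'dist': array([0.00802577, 0.        , 0.        , 0.        , 0.        ]), 'origin': array([0.16061175, 0.94231988, 0.53534649]), 'rotation': array([ 1.17418485,  0.01306248, -2.80716417])}
```

View pics/scene.png

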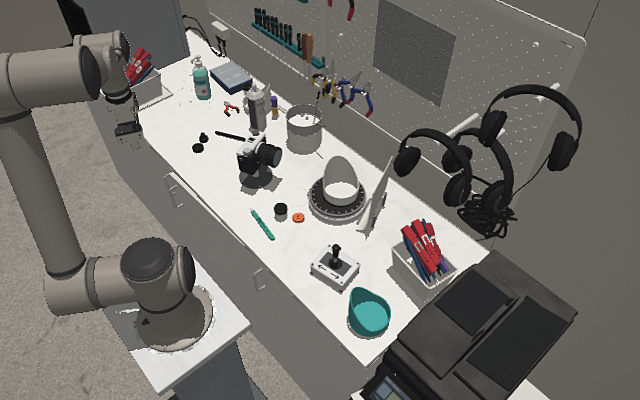

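View pics/side.png

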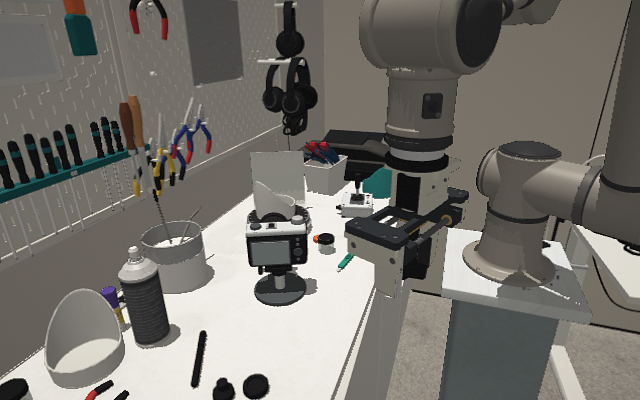

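The scene view shows the camera at (255,160), the turntable with the white holder at (340,190), the jog box with its lever at (335,260), the turquoise look-alike at (368,312), the jar at (281,210), the gear at (298,217), the cutter at (262,225) and the bin at (425,260). The side view shows a second white scoop at (85,340), standing off the turntable. The one meant is the white holder on the platter. Next I build a top-down map.

```bash
sed -i "s/R=np.array(m\['rotation'\]);o/R=Ro.from_euler('xyz',m['rotation']).as_matrix();o/; s/^        from scipy.*$//; s/^import numpy as np,cv2/import numpy as np,cv2\nfrom scipy.spatial.transform import Rotation as Ro/" h.py
cat >> h.py <<'E'
def load(n):
    z=np.load('/tmp/%s.npz'%n); return z['p'],z['d']
def circ(xy):
    A=np.c_[2*xy,np.ones(len(xy))];s=np.linalg.lstsq(A,(xy**2).sum(1),rcond=None)[0];return s[:2],np.sqrt(s[2]+s[:2]@s[:2])
E
python3 - <<'E'
from h import *
S=600 # px per m ; map x from 0 to 1.0 up, y from -.65..+.65 left
im=np.full((2,600,400,3),60,np.uint8)
for k,n in enumerate(('scene','side')):
    p,d=load(n);W=cloud(n,d)
    print(n,[np.round(W[r,c],3) for r,c in((205,200),(246,335),(190,340))])
    m=np.isfinite(W[...,2])&(W[...,2]>-.02)&(W[...,2]<.3)
    q=W[m];c=p[m];o=np.argsort(q[:,2]);q=q[o];c=c[o]
    u=((0.65-q[:,1])*500).astype(int);v=((0.95-q[:,0])*500).astype(int)
    ok=(u>=0)&(u<600)&(v>=0)&(v<400)
    im[k][u[ok],v[ok]]=c[ok]
o=np.rot90(im[0],1).copy(),np.rot90(im[1],1).copy()
# rows: y, cols: x reversed -> simple stacked
cv2.imwrite('pics/top.png',np.hstack([im[0],im[1]])[:,:,::-1])
E
```

```text
scene [array([ 0.294,  0.339, -0.045]), array([ 0.44 , -0.191,  0.13 ]), array([0.644, 0.003, 0.052])]
side [array([0.853, 0.076, 0.078]), array([0.439, 0.056, 0.   ]), array([ 0.545, -0.345,  0.003])]
```

View pics/top.png

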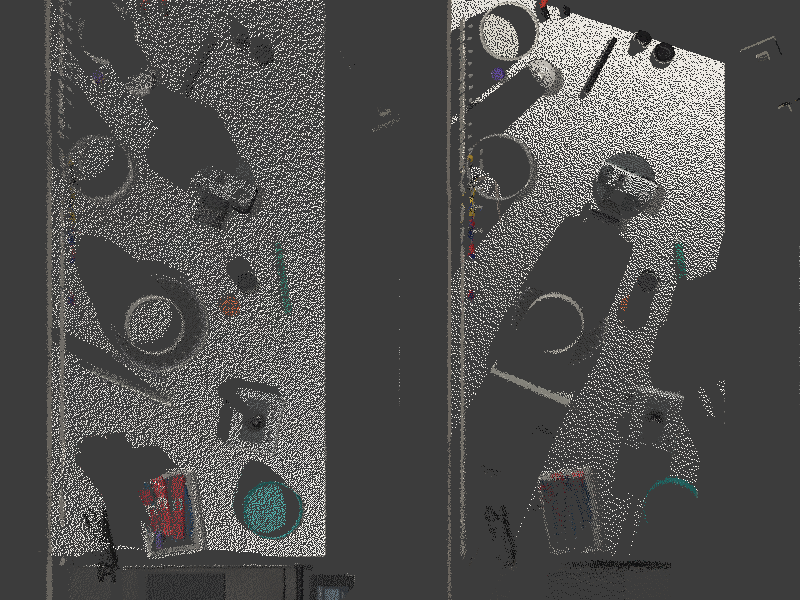

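The map (y = 0.65 - row/500, x = 0.95 - col/500) puts the turntable near (0.64, 0.01), the camera foot near (0.50, 0.28) and the jog box near (0.44, -0.19). Next I fit each one.

```bash
cat > meas.py <<'E'
from h import *
def fit(names=('scene','side'),fresh=False):
    Q=[];C=[]
    for n in names:
        p,d=snap(n) if fresh else load(n); W=cloud(n,d).reshape(-1,3);m=np.isfinite(W[:,2])
        Q.append(W[m]);C.append(p.reshape(-1,3)[m])
    return np.vstack(Q),np.vstack(C).astype(int)
def rim(Q,C,c,names=''):
    r=np.hypot(*(Q[:,:2]-c).T); m=(r<.075)&(Q[:,2]>.06)&(Q[:,2]<.2)&(C.min(1)>60)
    q=Q[m]; cc,R=circ(q[:,:2])
    for _ in range(5):
        rr=abs(np.hypot(*(q[:,:2]-cc).T)-R); cc,R=circ(q[rr<.006][:,:2])
    q=q[abs(np.hypot(*(q[:,:2]-cc).T)-R)<.008]
    a=np.degrees(np.arctan2(*(q[:,:2]-cc).T[::-1])); b=((a+180)//10).astype(int)
    return cc,R,np.array([[-175+10*i,np.percentile(q[b==i,2],97) if (b==i).sum()>3 else np.nan,(b==i).sum()] for i in range(36)])
E
python3 - <<'E'
from meas import *
np.set_printoptions(suppress=True,precision=3)
for n in('scene','side'):
    Q,C=fit((n,))
    print(n,'bench z',np.median(Q[(abs(Q[:,2])<.015)&(C.min(1)>180),2]))
    r=np.hypot(*(Q[:,:2]-[.64,.006]).T)
    q=Q[(abs(Q[:,2]-.044)<.004)&(r<.12)]; print('platter',len(q))
    # turntable outer: dark rubber vs rest: fit outer hull of platter
    h=cv2.convexHull((q[:,:2]*1e4).astype(np.int32))[:,0]/1e4; print(circ(h))
    cc,R,t=rim(Q,C,np.array([.64,.006])); print('holder',cc,R); print(t[:,1])
    r=np.hypot(*(Q[:,:2]-[.5,.284]).T)
    q=Q[(abs(Q[:,2]-.01)<.008)&(r<.08)&(C.max(1)<90)]; 
    if len(q)>20: h=cv2.convexHull((q[:,:2]*1e4).astype(np.int32))[:,0]/1e4; print('foot',len(q),circ(h))
    q=Q[(Q[:,2]>.155)&(Q[:,2]<.19)&(r<.1)]; print('cam top',len(q),cv2.minAreaRect((q[:,:2]*1000).astype(np.float32)))
    q=Q[(Q[:,2]>.171)&(Q[:,2]<.182)&(r<.1)]; print('button',len(q),q.mean(0) if len(q) else '', cv2.minAreaRect((q[:,:2]*1000).astype(np.float32)) if len(q)>3 else '')
    r=np.hypot(*(Q[:,:2]-[.44,-.19]).T)
    q=Q[(abs(Q[:,2]-.042)<.006)&(r<.085)]; print('box',len(q),cv2.minAreaRect((q[:,:2]*1000).astype(np.float32)))
    q=Q[(Q[:,2]>.09)&(r<.06)&(Q[:,2]<.15)]; print('lever',len(q),q.mean(0),q.max(0),q.min(0),circ(q[:,:2]))
    q=Q[(Q[:,2]>.1)&(Q[:,2]<.22)&(np.hypot(*(Q[:,:2]-[.69,-.11]).T)<.13)&(np.hypot(*(Q[:,:2]-[.64,.006]).T)>.085)]
    print('card',len(q),cv2.minAreaRect((q[:,:2]*1000).astype(np.float32)))
E
```

```text
scene bench z -0.0010384119223662003
platter 972
(array([0.629, 0.002]), np.float64(0.09269024399236178))
holder [ 0.64  -0.001] 0.056777429274121764
[0.084 0.086 0.084 0.087 0.084 0.09  0.086 0.085 0.087 0.082 0.085 0.088
   nan 0.081 0.087 0.09  0.101 0.112 0.122 0.132 0.144 0.15  0.156 0.162
 0.161 0.162 0.158 0.153 0.148 0.136 0.129 0.114 0.107 0.088 0.083 0.084]
foot 429 (array([0.497, 0.277]), np.float64(0.057230411148221035))
cam top 450 ((508.6651306152344, 250.3191680908203), (127.87430572509766, 110.35176086425781), 21.507394790649414)
button 49 [0.485 0.265 0.174] ((498.75396728515625, 274.85638427734375), (112.77144622802734, 35.67766189575195), 26.148221969604492)
box 953 ((437.7947082519531, -193.25950622558594), (98.65447235107422, 121.31331634521484), 12.207574844360352)
lever 81 [ 0.436 -0.195  0.119] [ 0.449 -0.183  0.136] [ 0.429 -0.203  0.091] (array([ 0.438, -0.193]), np.float64(0.008175358578854618))
card 324 ((689.794677734375, -126.74005126953125), (176.4691619873047, 5.977830410003662), 23.22887420654297)
side bench z 0.0006571939654527181
platter 288
(array(
[... 285 characters left out ...]
 0.105 0.095 0.086 0.086]
foot 874 (array([0.498, 0.286]), np.float64(0.059144890878696975))
cam top 860 ((511.3321228027344, 253.7989501953125), (127.2540512084961, 115.97181701660156), 24.573091506958008)
button 112 [0.493 0.28  0.174] ((499.000244140625, 281.86517333984375), (112.12022399902344, 24.385316848754883), 36.580528259277344)
box 414 ((440.4375915527344, -188.77828979492188), (98.0970458984375, 127.32530212402344), 9.519293785095215)
lever 81 [ 0.439 -0.185  0.114] [ 0.449 -0.177  0.133] [ 0.43  -0.196  0.09 ] (array([ 0.439, -0.187]), np.float64(0.0070918109448175806))
card 1616 ((710.8460693359375, -117.6181640625), (213.61810302734375, 32.158260345458984), 16.872005462646484)
```

```bash
cat >> h.py <<'E'
def row(pos,yaw):
    s=robot.observe();R=Ro.from_euler('xyz',s['tool_rot']);T=Ro.from_euler('xyz',[np.pi,0,yaw])
    print('row',np.round(R.inv().apply(np.array(pos)-s['tool_pos'])*100,2),np.round((R.inv()*T).as_rotvec(),3),'t',s['time'])
E
python3 - <<'E'
from meas import *
np.set_printoptions(suppress=True,precision=4)
row([.439,-.190,.26],np.radians(11))
for n in('scene','side'):
    Q,C=fit((n,))
    r=np.hypot(*(Q[:,:2]-[.462,.25]).T); q=Q[(r<.03)&(Q[:,2]>.170)&(Q[:,2]<.184)]
    print(len(q),q.mean(0),q.min(0),q.max(0)); 
    h=q[:,:2]
    if len(h)>10: print('circ hull',circ(cv2.convexHull((h*1e4).astype(np.int32))[:,0]/1e4))
    # camera rear-face/ body line and lens: forward points beyond body
    rr=np.hypot(*(Q[:,:2]-[.5,.284]).T);q=Q[(rr<.12)&(Q[:,2]>.09)&(Q[:,2]<.17)]
    th=np.radians(-65);f=np.array([np.cos(th),np.sin(th)]);l=np.array([-f[1],f[0]])
    uv=(q[:,:2]-[.4975,.283])@np.c_[f,l]; print('body f/l ranges',np.percentile(uv,[0,1,5,50,95,99,100],axis=0).T)
    # rear face: points in lateral bins, min f
    b=[(x,np.percentile(uv[abs(uv[:,1]-x)<.004,0],3)) for x in np.arange(-.055,.06,.01) if (abs(uv[:,1]-x)<.004).sum()>5]; print(np.array(b).T)
    # platter ticks circle, per-turntable outer at z~.03-.045
    q=Q[(abs(Q[:,2]-.044)<.004)]; q=q[np.hypot(*(q[:,:2]-[.635,.003]).T)<.105]; a=np.arctan2(*(q[:,:2]-[.635,.003]).T[::-1]); k=((a+np.pi)/.2).astype(int)
    e=[]
    for i in range(32):
        g=q[k==i]
        if len(g)>5: e.append(g[np.argmax(np.hypot(*(g[:,:2]-[.635,.003]).T)),:2])
    print('platter edge',len(e),circ(np.array(e)))
E
```

```text
row [-47.84 -53.17  -1.63] [-0.001  0.002  2.556] t 0.1
38 [0.4616 0.2482 0.1746] [0.4494 0.2335 0.1704] [0.4738 0.2707 0.1805]
circ hull (array([0.458 , 0.2525]), np.float64(0.016331856617988597))
body f/l ranges [[-0.0233 -0.0183 -0.0124  0.0325  0.0925  0.0943  0.0969]
 [-0.0691 -0.0663 -0.0639 -0.0152  0.0436  0.058   0.0641]]
[[-0.055  -0.045  -0.035  -0.025  -0.015  -0.005   0.005   0.015   0.025
   0.035   0.045   0.055 ]
 [-0.0191 -0.0153 -0.0172 -0.0134 -0.0105 -0.0125 -0.0125 -0.0088 -0.0095
  -0.0122 -0.0108 -0.0014]]
platter edge 32 (array([ 0.622 , -0.0039]), np.float64(0.08714755818794911))
69 [0.4608 0.2576 0.1751] [0.4499 0.2432 0.1703] [0.4735 0.2668 0.1783]
circ hull (array([0.4608, 0.2546]), np.float64(0.012484567192659848))
body f/l ranges [[-0.0294 -0.0273 -0.0261 -0.0224  0.0609  0.0827  0.0904]
 [-0.0641 -0.0622 -0.0559  0.0017  0.0576  0.0636  0.067 ]]
[[-0.055  -0.045  -0.035  -0.025  -0.015  -0.005   0.005   0.015   0.025
   0.035   0.045   0.055 ]
 [-0.026  -0.0276 -0.0269 -0.0263 -0.0268 -0.0267 -0.0264 -0.026  -0.026
  -0.0255 -0.0261 -0.0253]]
platter edge 14 (array([0.6363, 0.0002]), np.float64(0.09083295411585302))
```

>>> play_rows --pt "0 0 -5 0 0 0 1" --pt "0 0 -5 0 0 0 1"

```text
time: 0.3
tool_pos: [0.2024, 0.4866, 0.2988]
tool_rot: [3.133, 0.001, 2.748]
contact_force: [-0.2, 1.4, 0.6]
opening: 0.0914
grip_force: 0.0
```

>>> play_rows --pt "-12 -13.3 0 0 0 0.64 1" --pt "-24 -26.6 0 0 0 1.28 1" --pt "-36 -39.9 0 0 0 1.92 1" --pt "-48 -53.3 0 0 0 2.556 1" --pt "-48 -53.3 0 0 0 2.556 1" --pt "-48 -53.3 0 0 0 2.556 0.7" --pt "-48 -53.3 0 0 0 2.556 0.7" --pt "-48 -53.3 0 0 0 2.556 0.7" --pt "-48 -53.3 0 0 0 2.556 0.7" --pt "-48 -53.3 0 0 0 2.556 0.5" --pt "-48 -53.3 0 0 0 2.556 0.5" --pt "-48 -53.3 0 0 0 2.556 0.5" --pt "-48 -53.3 0 0 0 2.556 0.5" --pt "-48 -53.3 2 0 0 2.556 0.5" --pt "-48 -53.3 3 0 0 2.556 0.5" --pt "-48 -53.3 4 0 0 2.556 0.5" --pt "-48 -53.3 4 0 0 2.556 0.5" --pt "-48 -53.3 4 0 0 2.556 0.5" --pt "-48 -53.3 4 0 0 2.556 0.5" --pt "-48 -53.3 4 0 0 2.556 0.5"

```text
time: 2.3
tool_pos: [0.4403, -0.1914, 0.254]
tool_rot: [3.141, -0.001, 0.195]
contact_force: [-0.9, -0.2, -0.1]
opening: 0.0461
grip_force: 0.0
```

Run:
```python
from h import *
row([.439,-.190,.112],np.radians(11))
p,d=snap('wrist');cv2.imwrite('pics/w1.png',p[:,:,::-1]);Q=cloud('wrist',d).reshape(-1,3);Q=Q[np.isfinite(Q[:,2])]
r=np.hypot(*(Q[:,:2]-[.44,-.19]).T)
q=Q[(abs(Q[:,2]-.042)<.004)&(r<.085)]; print('box',len(q),cv2.minAreaRect((q[:,:2]*1000).astype(np.float32)))
q=Q[(Q[:,2]>.118)&(r<.04)&(Q[:,2]<.15)]; print('lever',len(q),q.mean(0),cv2.minAreaRect((q[:,:2]*1000).astype(np.float32)))
```

```text
row [-0.11 -0.17 14.2 ] [ 0.    -0.001  0.003] t 2.3
box 8630 ((440.82763671875, -189.62313842773438), (96.62841796875, 120.12721252441406), 11.172301292419434)
lever 590 [ 0.44230746 -0.18968235  0.12898777] ((441.1965637207031, -190.21522521972656), (21.49610710144043, 20.712444305419922), 58.85483932495117)
```

View pics/w1.png

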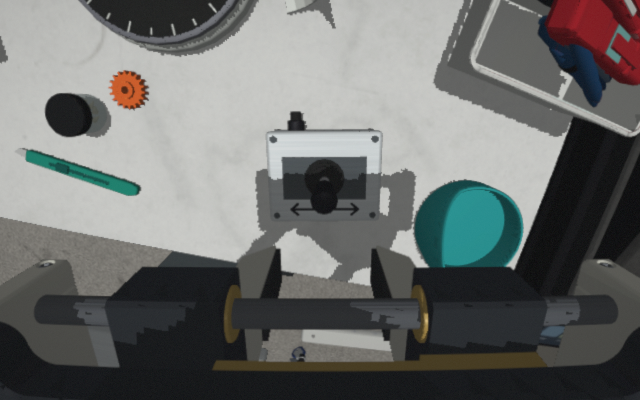

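The wrist view shows the jog box at (325,180), its lever at (323,185) with the arrows running left-right (along tool y), and the fingers at (262,290) and (382,290). I lower the fingers to straddle the lever.

>>> play_rows --pt "0 -0.13 4 0 0 0 0.5" --pt "0 -0.13 8 0 0 0 0.5" --pt "0 -0.13 11 0 0 0 0.5" --pt "0 -0.13 13 0 0 0 0.5" --pt "0 -0.13 14.4 0 0 0 0.5" --pt "0 -0.13 14.4 0 0 0 0.5" --pt "0 -0.13 14.4 0 0 0 0.5" --pt "0 -0.13 14.4 0 0 0 0.5"

```text
time: 3.15
tool_pos: [0.4406, -0.1906, 0.1107]
tool_rot: [3.14, -0.002, 0.192]
contact_force: [-0.8, 0.2, 0.1]
opening: 0.046
grip_force: 0.0
```

>>> play_rows --pt "0 0.8 0 0 0 0 0.5" --pt "0 1.6 0 0 0 0 0.5" --pt "0 2.2 0 0 0 0 0.5" --pt "0 2.8 0 0 0 0 0.5" --pt "0 3.2 0 0 0 0 0.5" --pt "0 3.2 0 0 0 0 0.5" --pt "0 3.2 0 0 0 0 0.5" --pt "0 3.2 0 0 0 0 0.5" --pt "0 3.2 0 0 0 0 0.5" --pt "0 3.2 0 0 0 0 0.5" --pt "0 3.2 0 0 0 0 0.5" --pt "0 3.2 0 0 0 0 0.5" --pt "0 3.2 0 0 0 0 0.5" --pt "0 3.2 0 0 0 0 0.5" --pt "0 3.2 0 0 0 0 0.5"

```text
time: 4.65
tool_pos: [0.446, -0.2211, 0.1095]
tool_rot: [-3.14, -0.0, 0.192]
contact_force: [1.0, 4.7, 1.6]
opening: 0.0462
grip_force: 2.6
```

```bash
cat > hy.py <<'E'
from meas import *
def back(tag=None):
    res=[]
    T=[]
    for n in ('scene','side'):
        Q,C=fit((n,),True); cc,R,t=rim(Q,C,np.array([.639,.002])); T.append(t)
        # fit h = a+b*cos(phi-phi0), clipped at low side, by grid
        m=np.isfinite(t[:,1])&(t[:,1]>.095)
        ph=np.radians(t[:,0]); best=None
        if m.sum()>6:
            A=np.c_[np.ones(m.sum()),np.cos(ph[m]),np.sin(ph[m])]
            s=np.linalg.lstsq(A,t[m,1],rcond=None); x=s[0]
            print(n,'cc',np.round(cc,4),'R',round(R,4),'back',round(np.degrees(np.arctan2(x[2],x[1])),1),'n',m.sum(),'a,b',np.round([x[0],np.hypot(x[1],x[2])],3),'t',robot.observe()['time'])
        print(n,' '.join('-' if np.isnan(z) else str(int(z*1000)) for z in t[:,1]))
back()
E
python3 hy.py
```

```text
scene 81 81 - - - - - - - - - - - - - - - - - - - - - - - - 76 109 127 117 103 - - - 73 80
side cc [6.401e-01 4.000e-04] R 0.057 back 46.4 n 10 a,b [0.089 0.073] t 4.75
side 85 - - 83 85 85 84 85 84 84 85 85 86 - - - - - - - - 160 160 161 158 152 145 139 125 113 104 93 84 84 84 84
```

Clockwise confirmed. I keep holding.

>>> play_rows --pt "0 0 0 0 0 0 0.5" --pt "0 0 0 0 0 0 0.5" --pt "0 0 0 0 0 0 0.5" --pt "0 0 0 0 0 0 0.5" --pt "0 0 0 0 0 0 0.5" --pt "0 0 0 0 0 0 0.5" --pt "0 0 0 0 0 0 0.5" --pt "0 0 0 0 0 0 0.5" --pt "0 0 0 0 0 0 0.5" --pt "0 0 0 0 0 0 0.5" --pt "0 0 0 0 0 0 0.5" --pt "0 0 0 0 0 0 0.5" --pt "0 0 0 0 0 0 0.5" --pt "0 0 0 0 0 0 0.5" --pt "0 0 0 0 0 0 0.5" --pt "0 0 0 0 0 0 0.5" --pt "0 0 0 0 0 0 0.5" --pt "0 0 0 0 0 0 0.5" --pt "0 0 0 0 0 0 0.5" --pt "0 0 0 0 0 0 0.5"

```text
time: 6.75
tool_pos: [0.446, -0.2211, 0.1096]
tool_rot: [-3.14, -0.0, 0.192]
contact_force: [1.5, 4.3, 1.3]
opening: 0.0459
grip_force: 2.5
```

```bash
python3 hy.py
```

```text
scene 86 85 - - - - - - - - - - - - - - - - - - - - - - - - 89 89 88 84 - - - - 82 83
side cc [ 0.6333 -0.003 ] R 0.0568 back 6.5 n 17 a,b [0.089 0.074] t 6.85
side 84 84 85 - 84 84 85 85 85 90 102 111 122 134 143 150 157 163 163 163 159 154 145 137 126 115 103 93 86 85 85 83 83 84 86 83
```

>>> play_rows --pt "0 0 0 0 0 0 0.5" --pt "0 0 0 0 0 0 0.5" --pt "0 0 0 0 0 0 0.5" --pt "0 0 0 0 0 0 0.5" --pt "0 0 0 0 0 0 0.5" --pt "0 0 0 0 0 0 0.5" --pt "0 0 0 0 0 0 0.5" --pt "0 0 0 0 0 0 0.5" --pt "0 0 0 0 0 0 0.5" --pt "0 0 0 0 0 0 0.5" --pt "0 0 0 0 0 0 0.5" --pt "0 0 0 0 0 0 0.5" --pt "0 0 0 0 0 0 0.5" --pt "0 0 0 0 0 0 0.5" --pt "0 0 0 0 0 0 0.5" --pt "0 0 0 0 0 0 0.5" --pt "0 0 0 0 0 0 0.5" --pt "0 0 0 0 0 0 0.5" --pt "0 0 0 0 0 0 0.5" --pt "0 0 0 0 0 0 0.5"

```text
time: 8.85
tool_pos: [0.446, -0.2211, 0.1096]
tool_rot: [-3.14, -0.0, 0.192]
contact_force: [2.4, 5.3, 1.0]
opening: 0.0459
grip_force: 2.5
```

```bash
python3 hy.py
```

```text
scene 84 86 83 - - - - - - - - - - - - - - - - - - - - - - 77 83 84 83 - - - - 81 83 83
side cc [ 0.6261 -0.0017] R 0.0569 back -33.6 n 17 a,b [0.088 0.074] t 8.95
side 86 85 - - 85 93 100 110 123 133 143 149 155 160 161 161 156 153 145 136 124 113 103 92 85 85 84 85 85 84 83 84 84 85 85 85
```

>>> play_rows --pt "0 0 0 0 0 0 0.5" --pt "0 0 0 0 0 0 0.5" --pt "0 0 0 0 0 0 0.5" --pt "0 0 0 0 0 0 0.5" --pt "0 0 0 0 0 0 0.5" --pt "0 0 0 0 0 0 0.5" --pt "0 0 0 0 0 0 0.5" --pt "0 0 0 0 0 0 0.5" --pt "0 0 0 0 0 0 0.5" --pt "0 0 0 0 0 0 0.5" --pt "0 0 0 0 0 0 0.5" --pt "0 0 0 0 0 0 0.5" --pt "0 0 0 0 0 0 0.5" --pt "0 -1.6 0 0 0 0 0.5" --pt "0 -3.2 0 0 0 0 0.5" --pt "0 -3.2 0 0 0 0 0.5" --pt "0 -3.2 0 0 0 0 0.5" --pt "0 -3.2 0 0 0 0 0.5" --pt "0 -3.2 0 0 0 0 0.5" --pt "0 -3.2 0 0 0 0 0.5"

```text
time: 10.95
tool_pos: [0.44, -0.1906, 0.1097]
tool_rot: [3.141, -0.0, 0.191]
contact_force: [0.1, 0.1, -0.3]
opening: 0.046
grip_force: 0.0
```

```bash
python3 hy.py
python3 - <<'E'
import cv2
cv2.imwrite('pics/s2.png',cv2.resize(cv2.imread('/tmp/side.png')[120:320,200:420],None,fx=2.5,fy=2.5))
E
```

```text
scene - - - - - - - - - - - - - - - - - - - - - - - - - - - - - - - - - 85 77 -
side cc [0.6232 0.0019] R 0.0566 back -62.3 n 17 a,b [0.09  0.071] t 11.05
side 84 85 - 102 110 120 130 143 151 156 160 161 162 158 153 146 138 127 118 106 94 88 84 84 85 84 85 84 84 83 85 84 84 84 84 85
```

View pics/s2.png

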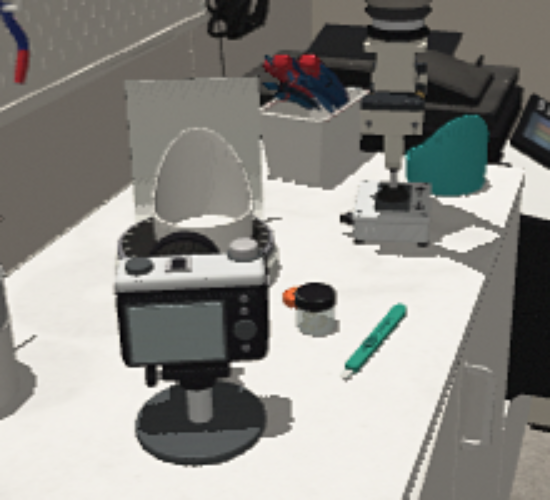

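The crop shows the lever upright at (393,180) and the holder nearly square to the camera, its back at about -62° against a target of about -65.5°. A small nudge follows.

>>> play_rows --pt "0 1.2 0 0 0 0 0.5" --pt "0 2.2 0 0 0 0 0.5" --pt "0 2.2 0 0 0 0 0.5" --pt "0 2.2 0 0 0 0 0.5" --pt "0 2.2 0 0 0 0 0.5" --pt "0 2.2 0 0 0 0 0.5" --pt "0 0 0 0 0 0 0.5" --pt "0 0 0 0 0 0 0.5" --pt "0 0 0 0 0 0 0.5" --pt "0 0 0 0 0 0 0.5" --pt "0 0 0 0 0 0 0.5" --pt "0 0 0 0 0 0 0.5" --pt "0 0 0 0 0 0 0.5" --pt "0 0 0 0 0 0 0.5"

```text
time: 12.45
tool_pos: [0.4399, -0.1904, 0.1096]
tool_rot: [-3.142, -0.0, 0.192]
contact_force: [-0.0, -0.2, 0.2]
opening: 0.0458
grip_force: 0.0
```

```bash
python3 hy.py; python3 -c "
from h import *
row([.44,-.19,.30],np.radians(11))"
```

```text
scene - - - - - - - - - - - - - - - - - - - - - - - - - - - - - - - - - 84 76 -
side cc [0.6229 0.0024] R 0.0568 back -64.2 n 17 a,b [0.089 0.072] t 12.55
side 85 - 92 103 109 123 137 145 151 156 161 161 160 157 151 144 137 123 115 104 94 89 83 85 84 84 85 84 84 84 85 85 84 85 84 85
row [ 1.000e-02 -3.000e-02 -1.903e+01] [ 0. -0. -0.] t 12.55
```

>>> play_rows --pt "0 0 -4 0 0 0 0.5" --pt "0 0 -9 0 0 0 0.5" --pt "0 0 -14 0 0 0 0.5" --pt "0 0 -19 0 0 0 0.5" --pt "2 -8 -19 0 0 -0.15 0" --pt "4 -17 -19 0 0 -0.3 0" --pt "6.5 -26 -19 0 0 -0.5 0" --pt "8.5 -35 -19 0 0 -0.7 0" --pt "10.5 -43.1 -19 0 0 -0.87 0" --pt "10.5 -43.1 -19 0 0 -0.87 0" --pt "10.5 -43.1 -19 0 0 -0.87 0" --pt "10.5 -43.1 -19 0 0 -0.87 0" --pt "10.5 -43.1 -19 0 0 -0.87 0" --pt "10.5 -43.1 -19 0 0 -0.87 0" --pt "10.5 -43.1 -19 0 0 -0.87 0" --pt "10.5 -43.1 -19 0 0 -0.87 0" --pt "10.5 -43.1 -19 0 0 -0.87 0"

```text
time: 14.25
tool_pos: [0.461, 0.2517, 0.2999]
tool_rot: [3.141, 0.0, 1.06]
contact_force: [0.0, 0.2, -0.3]
opening: 0.0001
grip_force: 0.0
```

Run:
```python
from meas import *
row([.461,.253,.20],np.radians(61))
p,d=snap('wrist');cv2.imwrite('pics/w2.png',p[:,:,::-1]);W=cloud('wrist',d);np.save('/tmp/W.npy',W)
Q=W.reshape(-1,3);Q=Q[np.isfinite(Q[:,2])]
r=np.hypot(*(Q[:,:2]-[.461,.253]).T);q=Q[(r<.025)&(Q[:,2]>.171)&(Q[:,2]<.182)]
print(len(q),q.mean(0),circ(cv2.convexHull((q[:,:2]*1e4).astype(np.int32))[:,0]/1e4))
r=np.hypot(*(Q[:,:2]-[.5,.283]).T);q=Q[(r<.1)&(Q[:,2]>.155)]; print('top zmax',q[:,2].max(),cv2.minAreaRect((q[:,:2]*1000).astype(np.float32)))
S,C=fit(('scene',),True)
cc,R,t=rim(S,C,np.array([.626,.002]));print(cc,R,(t[:,1]*1000).round())
print(robot.observe()['contact_force'])
```

```text
row [ 0.12 -0.07  9.99] [ 0.     0.    -0.005] t 14.25
699 [0.46255228 0.25537831 0.17537325] (array([0.46214613, 0.25469319]), np.float64(0.012119569656089872))
top zmax 0.39214706881015865 ((484.53887939453125, 265.2202453613281), (159.6167449951172, 123.48351287841797), 2.5076940059661865)
[ 0.6215492  -0.00152956] 0.056757059876033994 [ 86.  84.  92. 102. 112. 125. 134. 144. 153. 159. 162. 164. 165.  nan
  nan 145. 134. 125. 116. 102.  94.  84.  83.  84.  85.  84.  84.  85.
  86.  85.  84.  88.  87.  84.  84.  84.]
[-0.59615132  0.63946232 -0.0244851 ]
```

View pics/w2.png

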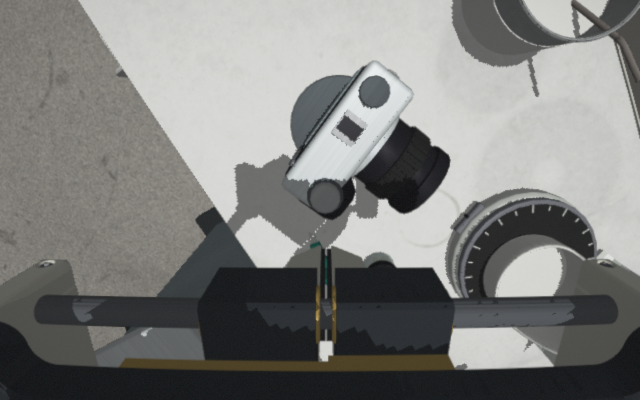

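The wrist view shows the shutter button at (325,193), directly ahead of the shut fingers at (325,265). I go down to just above it.

>>> play_rows --pt "0.3 0 3 0 0 0 0" --pt "0.3 0 6 0 0 0 0" --pt "0.3 0 8 0 0 0 0" --pt "0.3 0 9.5 0 0 0 0" --pt "0.3 0 10.2 0 0 0 0" --pt "0.3 0 10.4 0 0 0 0" --pt "0.3 0 10.4 0 0 0 0" --pt "0.3 0 10.4 0 0 0 0"

```text
time: 15.15
tool_pos: [0.4628, 0.2555, 0.1967]
tool_rot: [3.14, -0.001, 1.062]
contact_force: [1.0, -0.1, -0.4]
opening: 0.0004
grip_force: 0.0
```

>>> play_rows --pt "0 0 0.1 0 0 0 0" --pt "0 0 0.2 0 0 0 0" --pt "0 0 0.3 0 0 0 0" --pt "0 0 0.4 0 0 0 0" --pt "0 0 0.4 0 0 0 0" --pt "0 0 0.4 0 0 0 0"

```text
time: 15.75
tool_pos: [0.4624, 0.2555, 0.1919]
tool_rot: [3.141, -0.0, 1.062]
contact_force: [0.1, -0.2, 1.9]
opening: 0.0001
grip_force: 0.7
```

>>> play_rows --pt "0 0 0.1 0 0 0 0" --pt "0 0 0.2 0 0 0 0" --pt "0 0 0.3 0 0 0 0" --pt "0 0 0.3 0 0 0 0" --pt "0 0 0.3 0 0 0 0"

```text
time: 16.25
tool_pos: [0.4625, 0.2556, 0.1895]
tool_rot: [3.141, -0.001, 1.062]
contact_force: [-1.3, -0.3, 7.4]
opening: 0.0005
grip_force: 3.4
```

>>> play_rows --pt "0 0 -0.03 0 0 0 0" --pt "0 0 -0.03 0 0 0 0" --pt "0 0 -0.03 0 0 0 0" --pt "0 0 -0.03 0 0 0 0"

```text
time: 16.65
tool_pos: [0.4625, 0.2556, 0.1895]
tool_rot: [3.141, -0.001, 1.062]
contact_force: [-0.8, 0.6, 6.0]
opening: 0.0001
grip_force: 3.0
```

>>> play_rows --pt "0 0 0 0 0 0 0" --pt "0 0 0 0 0 0 0" --pt "0 0 0 0 0 0 0" --pt "0 0 0 0 0 0 0" --pt "0 0 0 0 0 0 0" --pt "0 0 0 0 0 0 0" --pt "0 0 0 0 0 0 0" --pt "0 0 0 0 0 0 0" --pt "0 0 0 0 0 0 0" --pt "0 0 0 0 0 0 0" --pt "0 0 0 0 0 0 0" --pt "0 0 0 0 0 0 0"

```text
time: 17.85
tool_pos: [0.4625, 0.2556, 0.1895]
tool_rot: [3.141, -0.001, 1.062]
contact_force: [-1.4, 0.3, 5.8]
opening: 0.0004
grip_force: 3.0
```

>>> play_rows --pt "0 0 0.1 0 0 0 0" --pt "0 0 0.2 0 0 0 0" --pt "0 0 0.3 0 0 0 0" --pt "0 0 0.4 0 0 0 0" --pt "0 0 0.5 0 0 0 0" --pt "0 0 0.5 0 0 0 0" --pt "0 0 0.5 0 0 0 0"

```text
time: 18.55
tool_pos: [0.4625, 0.2556, 0.1854]
tool_rot: [3.141, -0.001, 1.062]
contact_force: [-3.2, -1.5, 11.8]
opening: 0.0003
grip_force: 6.2
```

>>> play_rows --pt "0 0 0.1 0 0 0 0" --pt "0 0 0.13 0 0 0 0" --pt "0 0 0.13 0 0 0 0" --pt "0 0 0.13 0 0 0 0"

```text
time: 18.95
tool_pos: [0.4626, 0.2556, 0.1851]
tool_rot: [3.14, -0.002, 1.062]
contact_force: [-4.8, -2.3, 18.9]
opening: 0.0005
grip_force: 9.5
```

Position has stalled at 18.9 N, so the button is on its hard stop. I let go.

>>> play_rows --pt "0 0 -0.4 0 0 0 0" --pt "0 0 -1.2 0 0 0 0" --pt "0 0 -3 0 0 0 0" --pt "0 0 -6 0 0 0 0" --pt "0 0 -10 0 0 0 0" --pt "0 0 -12 0 0 0 0" --pt "0 0 -12 0 0 0 0" --pt "0 0 -12 0 0 0 0" --pt "0 0 -12 0 0 0 0" --pt "0 0 -12 0 0 0 0"

```text
time: 19.95
tool_pos: [0.4618, 0.2553, 0.3012]
tool_rot: [-3.14, 0.002, 1.062]
contact_force: [0.1, -0.2, -0.3]
opening: 0.0002
grip_force: 0.0
```

Run:
```python
from meas import *
p,d=snap('wrist');W=cloud('wrist',d).reshape(-1,3);Q=W[np.isfinite(W[:,2])]
r=np.hypot(*(Q[:,:2]-[.462,.2545]).T);print('button z',np.median(Q[(r<.008)&(Q[:,2]<.19)&(Q[:,2]>.15),2]))
S,C=fit(('scene',),True);cc,R,t=rim(S,C,np.array([.626,.002]));print(cc,(t[:,1]*1000).round())
print(robot.hand_in())
```

```text
button z 0.17599731674398383
[ 0.62161467 -0.00158843] [ 86.  84.  91. 104. 111. 120. 136. 141. 149. 158. 162. 161. 163. 158.
  nan 142. 134. 127. 112. 103.  91.  87.  84.  84.  84.  86.  84.  85.
  84.  87.  88.  85.  84.  81.  86.  85.]
the job is handed in; nothing more can be done
None
```

The job is handed in: the holder faces the lens within about 1° by my measurement. The shutter was held at about 6 N on the halfway stop for over a second, then pressed home at about 19 N. It is back up at 176 mm, the lever had sprung back to centre, and I did not see the judge's result.

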